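# Unlock the gold-tessera strongbox and hold the key turned

### The job

Take the key with the round head out of the wooden key block and push it fully home into the lock on top of the steel strongbox; the wafers in the lock are sticky, so work it in. Then turn it clockwise a quarter turn, as far as it goes, so that the latch draws back and the lid lifts ajar. Finish still gripping the key and holding it turned against the lock's return spring, so that I can lift the lid; leave the other two keys in the block.

Things in the scene. Friction and masses are not known exactly. Their poses are not given: they have to be found in the camera images.
- keyhole (a point): Middle of the keyway's mouth on the round brass plug face, 82 mm above the table; moves with the box, does not turn with the plug. Axes as lock_box; lock axis vertical. The keyway is a slot 12.6 mm along y, 5.6 mm along x, 36 mm deep, with a 2 mm lead-in chamfer; it is filled snugly by the right key. A steel ring 37 mm across stands 0.8 mm proud round the plug.
- lock_box: Grey steel strongbox fixed to the table, 183 mm deep (x) by 200 mm wide (y); x points from its front to its back, z up. Origin on the table straight under the keyhole, 37.5 mm behind the front wall. A flat deck 80 mm high reaches 38 mm behind the lock; behind it is the lid with a low bail handle (top 99 mm above the table).
- plug (a joint): Angle of the lock plug, rad: 0 locked (keyway along the box's y), growing clockwise seen from above to a stop at 1.5. Three sprung, sticky wafers 11, 18 and 26 mm down bar the keyway, locking the plug until the right key is home: the key goes in at up to 20 N, easier if rocked along the slot. Return spring: 0.01 N m at 0, 0.085 at 1.5. The key has 0.15 rad of play in the plug either way.
- lid (a joint): Opening angle of the strongbox lid about its hinge at the back, rad: 0 shut, positive up. When the plug passes about 0.7 rad the bolt frees the lid and a spring lifts it to about 0.07 (front edge up 7 mm).
- key_round_head (a point): Centre of the right key's head: an upright black disc 33 mm across, 9 mm thick (grasp across y). z points up along the key, x across head and blade, y through the thickness. The blade, 11 x 4 mm, 34 mm long with a tapered tip, ends 58 mm below this point; the disc's top is 16.5 mm above it. Fits either way round (half a turn about z). Stands in the block, shoulder on its top. 30 g.
- key_round_shoulder (a point): On the right key's axis, 24 mm below the head's centre: the underside of its neck (17 x 8 mm), where the blade begins. It meets the plug face when the key is fully home. Same axes as the head.
- key_square_head (a point): Centre of the head of a wrong key: square, 30 x 32 mm, 9 mm thick, black; its narrow blade does not lift the wafers. Stands in the block like the right key.
- key_tee_head (a point): A wrong key with a black T-shaped head (cross bar 40 mm long, 12 mm high, at its top), narrow blade; this point lies on its axis, 24 mm above the block's top. Stands in the block like the right key.
- key_block: Light wooden block fixed to the table, 164 mm long (x), 54 mm wide (y), 46 mm high; origin at the centre of its underside. Three slots (13 x 6.2 mm, 38 mm deep) on its middle line at x = -50, 0 and 50 mm hold the three keys upright, heads in one line along x; which key is where varies.
Things that resemble listed ones, but are neither listed nor needed, are in the scene too. Leave any yellow look-alike of the part that bears key_tee_head alone. What is shaped like the part that bears key_round_head but purple is not meant.

How it is judged:
By the outcome, as a careful person would: the job done as asked, in the order asked, and still so for the second after the job is handed in, while the arm keeps its last pose, push and grip.
It also fails if it takes over 45 s, if anything falls off the work surface, if the arm or the gripper's body presses on something with over 40 N, if the wrist force passes 120 N, or if a joint passes its speed limit or range.

### The arm

A 6-joint arm with a two-finger parallel gripper is mounted at the origin on a cart in front of the work surface, level with it; the furniture and walls round the work are solid. World frame = base frame: x ahead of the robot, y to its left, z up, the work surface at z = 0. Lengths are in m, angles in rad, forces in N, time in s.
With the tool pointing down it reaches from about 0.25 to 0.725 m from the base axis. Payload 4 kg.
Tool frame: the origin (TCP) lies between the finger pads; the fingertips stand 17 mm ahead of it and the grasp point (between the pads) lies 2 mm behind it; z points along the fingers, x is the direction in which the jaws open and shut, and the axes are right-handed (so a half turn about z gives the same grasp; the last joint's range is limited). The gripper opens to 85 mm and grips with 20 to 120 N. Pads are 22 mm wide; open, the fingers measure 114 mm over their backs; the gripper's body (76 mm by 85 mm) begins 54 mm behind the grasp point. The pads swing forward as they close: fully open they stand 13 mm farther back than shut.
Start: joints at [1.203, 0.241, 0.005, 1.335, 0, 1.571], TCP at [0.18, 0.467, 0.248] pointing down, gripper open.
Joint ranges: [-2.72, 2.72], [-1.05, 1.87], [-1.09, 1.28], [-1.99, 2.15], [-1.42, 1.44], [-3.14, 3.14]. Speed limits (rad/s): [2.79, 2.79, 3.14, 3.14, 3.14, 3.14].

### API

Orientations are given as a unit quaternion [x, y, z, w].
In Python, from workcell import telemetry, cams, workorder gives the robot as it stands. The module is installed in compiled form; this text tells all that it offers.
- The arm moves only by the tool apply_moves, never from a script. Its argument "moves" is a list that holds one entry, the list of rows, each a list of 4 numbers: the shift along the tool's x, y, z in mm, then the turn about the tool's z in degrees. A call has exactly 10 rows; each row shifts and turns the pose as measured when the row begins, along the tool's axes as they then stand; what a row does not reach is not made up. A row lasts 1/10 s, in which the tool goes at most 50 mm and 8.59 degrees, less where a joint would pass 70% of its speed; a pose out of reach is approached as far as the arm can. A call with a gripper value outside its range is refused whole. "hand" is the gripper's target within -1 to 1 (fully open at 1, half-way at 0, shut at -1), set as the call begins (left out, the last holds). The fingers move at their own pace and stop on an object; the grip force is fixed at half the most. Time passes only in rows, so rows that do not move let the fingers close, or fill a call up. It gives the time, the measured TCP pose, the force and the opening at its end, in the units of the state.
- telemetry.get_obs(): the state, without advancing time (a new reading comes with each control period).
- cams.camera(name): name is "scene" or "top" or "wrist"; returns a dict with "color" (384x512x3 uint8, red, green, blue), "fovy" (degrees; the focal length in pixels is half the picture's height over the tangent of half this angle, whatever the lens; pixels are square), "cx", "cy" (the principal point, pixels), "camera_from_world" (4x4, takes a point from world to camera coordinates). Camera axes: x right, y down, z forward; pixel columns grow to the right and rows downward; lengths in m; the calibration is good to about 2 mm. A picture is of the moment at which its call begins. There is no depth.
- workorder.job_done(): hands the job in, once; it reports no verdict.
The state is a dict: "clock": time; "joint_pos": joint angles; "joint_vel": joint speeds; "tau": joint torques, N m; "eef_pos": TCP position; "tool_rot": TCP orientation; "ft_force": force on the tool from outside, world axes, zero at the start; "ft_torque": the same for the moment, N m; "grip_width": finger opening in m.
Only numpy, scipy, OpenCV 4.12 (cv2) and the standard library are available. Lean on these libraries where they do the work, as an engineer would, in place of code of your own. Each camera call takes 0.05 s, during which the arm holds its last target. There are 200 camera calls.

## Working session

There is one attempt and no reset: what is moved stays moved. The work goes in short steps, Python scripts to look and compute and a tool call to move; the robot and the scene stay as the last step left them, time stands still between calls to the robot, and variables do not carry over. Pictures are saved under pics/ and viewed, about 8 in all and at most 12, crops included, and the job is handed in when it is done.

Besides the shell and the picture viewer there is one more tool, called as a command line: name --argument value ..., lists and objects as JSON in quotes. apply_moves: Moves the arm, as the interface text tells. Its arguments: {"type":"object","properties":{"moves":{"type":"array"},"hand":{"type":"number"}},"required":["moves"]}

```bash
mkdir -p pics
cat > h.py <<'E'
import numpy as np, cv2
from workcell import telemetry, cams, workorder
def snap(n,f=None):
    c=cams.camera(n); im=c["color"][:,:,::-1].copy()
    if f: cv2.imwrite("pics/"+f,im)
    return c,im
def F(c): return 192/np.tan(np.radians(c["fovy"])/2)
def ray(c,u,v):
    T=np.array(c["camera_from_world"]);f=F(c)
    d=T[:3,:3].T@np.array([(u-c["cx"])/f,(v-c["cy"])/f,1]); o=-T[:3,:3].T@T[:3,3]
    return o,d
def atz(c,u,v,z):
    o,d=ray(c,u,v); return o+d*(z-o[2])/d[2]
def proj(c,p):
    T=np.array(c["camera_from_world"]);q=T[:3,:3]@np.array(p)+T[:3,3]
    return F(c)*q[:2]/q[2]+[c["cx"],c["cy"]]
E
python3 - <<'E'
from h import *
import pickle
d={}
ims=[]
for n in("scene","top"):
    c,im=snap(n); d[n]=c; ims.append(im)
pickle.dump(d,open("c0.pkl","wb"))
for n,i in zip(d,ims): cv2.imwrite(f"pics/{n}0.png",i)
cv2.imwrite("pics/both.png",np.hstack(ims)[:, :])
o=telemetry.get_obs();print(o)
for n in d: print(n,d[n]["fovy"],d[n]["cx"],d[n]["cy"],ray(d[n],256,192))
E
```

```text
{'clock': 0.1, 'joint_pos': array([1.20301664e+00, 2.41382473e-01, 3.83912677e-03, 1.33518582e+00,
       4.70516597e-06, 1.57082918e+00]), 'joint_vel': array([ 0.00040384, -0.00075101,  0.00323117, -0.00062788,  0.00050972,
       -0.00045856]), 'tau': array([-6.08371574e-04, -3.73138225e+01,  2.53010345e+01,  1.08808646e-02,
       -4.56710757e-05, -1.56919299e-05]), 'eef_pos': array([0.1795778 , 0.46606309, 0.24747198]), 'tool_rot': array([ 8.24491925e-01,  5.65872894e-01, -7.98119767e-04,  5.44958049e-04]), 'ft_force': array([ 0.39015704, -0.25648027,  0.00237393]), 'ft_torque': array([ 0.01685294,  0.02892063, -0.03406228]), 'grip_width': 0.08524237886584633}
scene 43.358803640714086 256.2743737259357 192.51341315880046 (array([0.13285546, 1.02791903, 0.57056268]), array([ 0.38799475, -0.78553162, -0.48208049]))
top 50.38822507402072 252.32601582691467 196.5856320733038 (array([0.38398689, 0.18087263, 0.95368784]), array([ 0.22443604,  0.01526872, -0.97447555]))
```

View pics/scene0.png

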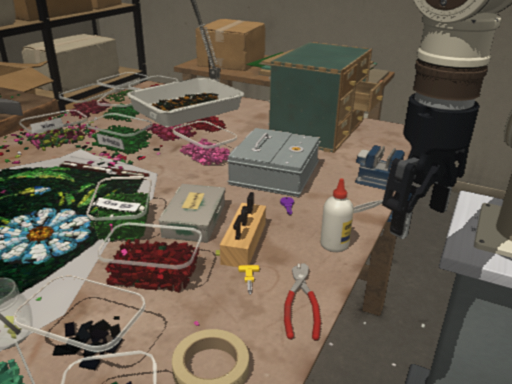

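View pics/top0.png

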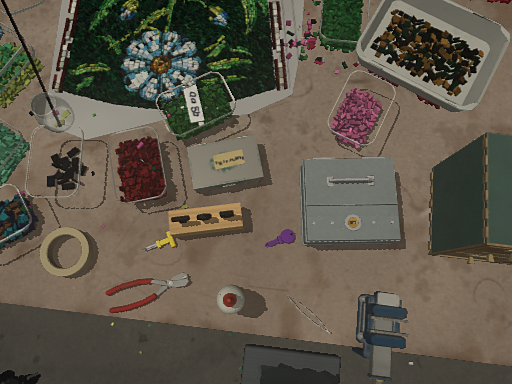

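The scene picture shows the wooden block at about (244,232) with three black heads, and the strongbox at (275,160) with a brass lock at (296,149). In the top picture the block is at (206,219) and the lock at (353,222). The purple round key at (285,237) and the yellow tee at (162,242) are look-alikes lying on the table. Next I'll enlarge the block and the lock.

Run:
```python
from h import *
s=cv2.imread("pics/scene0.png");t=cv2.imread("pics/top0.png")
R=lambda i,u,v,w,h,k:cv2.resize(i[v:v+h,u:u+w],None,fx=k,fy=k,interpolation=cv2.INTER_CUBIC)
a=R(s,210,180,80,100,5) #400x500
b=R(t,160,195,100,50,4) #400x200
c=R(t,310,190,100,75,4) #400x300
cv2.imwrite("pics/crop1.png",np.hstack([a,np.vstack([b,c])]))
```

```text
(no output)
```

View pics/crop1.png

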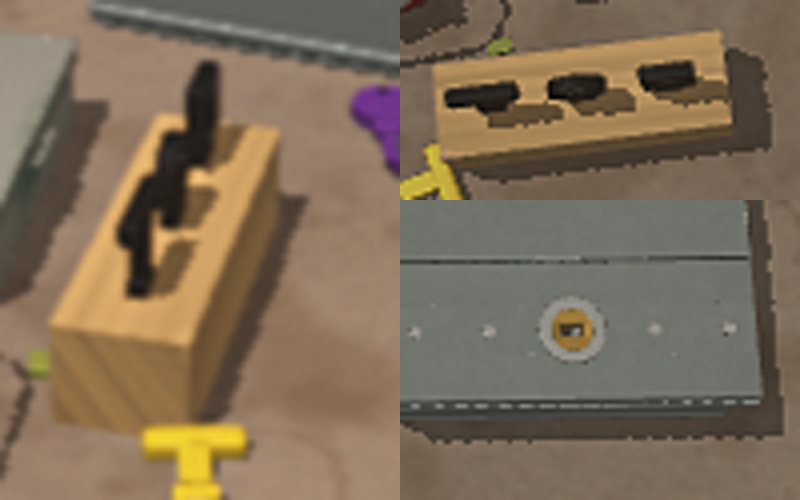

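Run:
```python
from h import *
import pickle
c=pickle.load(open("c0.pkl","rb"))["top"]
B=lambda x,y:(160+(x-400)/4,195+y/4)
for p in[(432,67),(720,30),(733,123),(447,160)]: print("corner",atz(c,*B(*p),.046).round(4))
for p in[(481,95),(577,88),(667,77)]: print("key",atz(c,*B(*p),.083).round(4))
L=lambda x,y:(310+(x-400)/4,190+(y-200)/4)
print("lock",atz(c,*L(572,330),.082).round(4))
a=atz(c,*L(402,258),.08);b=atz(c,*L(748,259),.08);print("seam",a,b)
a=atz(c,*L(402,402),.08);b=atz(c,*L(760,402),.08);print("front",a,b)
for n in("wrist",):
    w,im=snap(n,"w0.png");o=telemetry.get_obs()
    from scipy.spatial.transform import Rotation as R
    T=np.array(w["camera_from_world"]);Rt=R.from_quat(o["tool_rot"]).as_matrix()
    print("cam in tool",Rt.T@(-T[:3,:3].T@T[:3,3]-o["eef_pos"]),(Rt.T@T[:3,:3].T).round(3),Rt.round(3),w["fovy"])
```

```text
corner [0.5239 0.387  0.046 ]
corner [0.5644 0.2283 0.046 ]
corner [0.5125 0.2144 0.046 ]
corner [0.4729 0.3701 0.046 ]
key [0.5062 0.3498 0.083 ]
key [0.5162 0.299  0.083 ]
key [0.5279 0.2516 0.083 ]
lock [ 0.5427 -0.0212  0.082 ]
seam [0.57159749 0.07317041 0.08      ] [ 0.59357581 -0.1144999   0.08      ]
front [0.49327633 0.06621616 0.08      ] [ 0.51611045 -0.12428217  0.08      ]
cam in tool [ 0.00027417 -0.07341036 -0.12593931] [[ 1.    -0.001 -0.   ]
 [ 0.001  0.958  0.287]
 [-0.    -0.287  0.958]] [[ 0.36   0.933 -0.001]
 [ 0.933 -0.36  -0.002]
 [-0.002  0.    -1.   ]] 62.19809505474092
```

Tee is at the left (top 180,219), and the round and square heads are the middle (204,217) and right (227,214) ones. To tell those two apart I'll look face-on with the wrist camera from the robot's side.

apply_moves --moves '[[[-11,23,3,-3.5],[-11,23,3,-3.5],[-11,23,3,-3.5],[-11,23,3,-3.5],[-11,23,3,-3.5],[-11,23,3,-3.5],[-11,23,3,-3.5],[-11,23,3,-3.5],[-11,23,3,-3.5],[0,0,0,0]]]' --hand 1

```text
clock: 1.15
eef_pos: [0.3764, 0.3405, 0.216]
tool_rot: [0.629, 0.777, -0.004, 0.0]
ft_force: [-1.2, -0.0, -0.7]
grip_width: 0.0851
```

```bash
cat >> h.py <<'E'
from scipy.spatial.transform import Rotation as R
def st():
    o=telemetry.get_obs();M=R.from_quat(o["tool_rot"]).as_matrix()
    print(round(o["clock"],2),"pos",o["eef_pos"].round(4),"yaw",np.degrees(np.arctan2(M[1,0],M[0,0])).round(2),"z",M[:,2].round(3),"q",o["joint_pos"].round(3),"F",o["ft_force"].round(1),"T",o["ft_torque"].round(3),"w",round(o["grip_width"],4))
    return o,M
E
python3 - <<'E'
from h import *
import pickle
st()
w,im=snap("wrist","w1.png");pickle.dump(w,open("c1.pkl","wb"))
cv2.imwrite("pics/w1b.png",cv2.resize(im,(800,600),interpolation=cv2.INTER_CUBIC))
for p in[(.5062,.3498,.07),(.5184,.300,.07),(.5279,.2516,.07)]: print(proj(w,p))
E
```

```text
1.15 pos [0.3764 0.3405 0.216 ] yaw 101.98 z [-0.005 -0.006 -1.   ] q [ 7.36e-01  2.78e-01 -3.10e-02  1.27e+00 -1.00e-03  5.27e-01] F [-1.2 -0.  -0.7] T [0.023 0.018 0.022] w 0.0851
[239.70263574 311.32713834]
[188.60615599 312.61520095]
[139.39980298 311.89774732]
```

View pics/w1b.png

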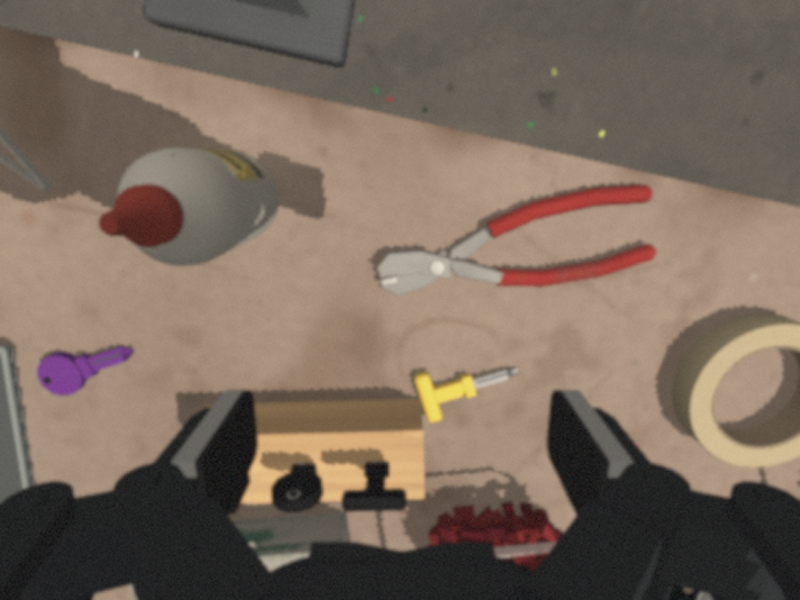

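The middle key, at (298,490) in this view, is the round one: a disc with a hole, black, standing in the block. The tee is at (375,490). The purple key and yellow tee lie on the table and I'm leaving them alone. Next I'll turn to the grasp yaw and stop short for a close measurement.

```bash
cat >> h.py <<'E'
def plan(tgt,turn,n):
    o,M=st(); y=np.arctan2(M[1,0],M[0,0]); d=np.array(tgt)-o["eef_pos"]; print("d",d.round(4))
    for i in range(n):
        a=y-np.radians(turn/n)*i; s=d/n*1000
        print([round(v,1) for v in (np.cos(a)*s[0]+np.sin(a)*s[1], np.sin(a)*s[0]-np.cos(a)*s[1], -s[2], turn/n)])
E
python3 -c "
from h import *
plan((.533,.241,.17),-84,10)"
```

```text
1.2 pos [0.3751 0.3408 0.2161] yaw 101.97 z [-0.006 -0.006 -1.   ] q [ 7.380e-01  2.770e-01 -3.200e-02  1.271e+00 -1.000e-03  5.290e-01] F [-0.7 -0.1  0.5] T [ 0.005 -0.005 -0.017] w 0.0854
d [ 0.1579 -0.0998 -0.0461]
[np.float64(-13.0), np.float64(13.4), np.float64(4.6), -8.4]
[np.float64(-14.9), np.float64(11.3), np.float64(4.6), -8.4]
[np.float64(-16.3), np.float64(9.0), np.float64(4.6), -8.4]
[np.float64(-17.5), np.float64(6.6), np.float64(4.6), -8.4]
[np.float64(-18.3), np.float64(3.9), np.float64(4.6), -8.4]
[np.float64(-18.6), np.float64(1.2), np.float64(4.6), -8.4]
[np.float64(-18.6), np.float64(-1.5), np.float64(4.6), -8.4]
[np.float64(-18.2), np.float64(-4.2), np.float64(4.6), -8.4]
[np.float64(-17.4), np.float64(-6.8), np.float64(4.6), -8.4]
[np.float64(-16.2), np.float64(-9.3), np.float64(4.6), -8.4]
```

apply_moves --moves '[[[-13,13.5,4.5,-8.4],[-15,11.5,4.5,-8.4],[-16.5,9,4.5,-8.4],[-17.5,6.5,4.5,-8.4],[-18.5,4,4.5,-8.4],[-18.5,1,4.5,-8.4],[-18.5,-1.5,4.5,-8.4],[-18,-4,4.5,-8.4],[-17.5,-7,4.5,-8.4],[-16,-9.5,4.5,-8.4]]]'

```text
clock: 2.2
eef_pos: [0.5279, 0.2467, 0.169]
tool_rot: [-0.071, 0.997, -0.002, -0.007]
ft_force: [-0.6, -0.5, -0.2]
grip_width: 0.0856
```

```bash
python3 -c "
from h import *
plan((.533,.241,.17),-8,2)"
```

```text
2.2 pos [0.5279 0.2467 0.169 ] yaw -171.9 z [-0.014 -0.005 -1.   ] q [ 4.360e-01  4.580e-01  1.080e-01  1.236e+00  1.000e-03 -1.276e+00] F [-0.6 -0.5 -0.2] T [0.01  0.017 0.003] w 0.0856
d [ 0.0051 -0.0057  0.001 ]
[np.float64(-2.1), np.float64(-3.2), np.float64(-0.5), -4.0]
[np.float64(-1.9), np.float64(-3.3), np.float64(-0.5), -4.0]
```

apply_moves --moves '[[[-2,-3,0,-3],[-2,-3,0,-2],[0,0,0,0],[0,0,0,0],[0,0,0,0],[0,0,0,0],[0,0,0,0],[0,0,0,0],[0,0,0,0],[0,0,0,0]]]'

```text
clock: 3.2
eef_pos: [0.5293, 0.2443, 0.1679]
tool_rot: [-0.116, 0.993, -0.002, -0.009]
ft_force: [0.0, -0.0, -0.4]
grip_width: 0.0849
```

Run:
```python
from h import *
import pickle
st()
w,im=snap("wrist","w2.png");pickle.dump(w,open("c2.pkl","wb"))
cv2.imwrite("pics/w2b.png",cv2.resize(im[150:384,100:412],(800,600),interpolation=cv2.INTER_CUBIC))
for p in[(.5062,.3498,.0865),(.5184,.300,.0865),(.5279,.2516,.0865)]: print(proj(w,p))
```

```text
3.2 pos [0.5293 0.2443 0.1679] yaw -166.64 z [-0.019 -0.005 -1.   ] q [ 0.431  0.462  0.112  1.24   0.003 -1.373] F [ 0.  -0.  -0.4] T [ 0.019 -0.081  0.021] w 0.0849
[252.97481997 339.07076196]
[252.1474003  281.94044042]
[254.53192449 219.80716683]
```

View pics/w2b.png

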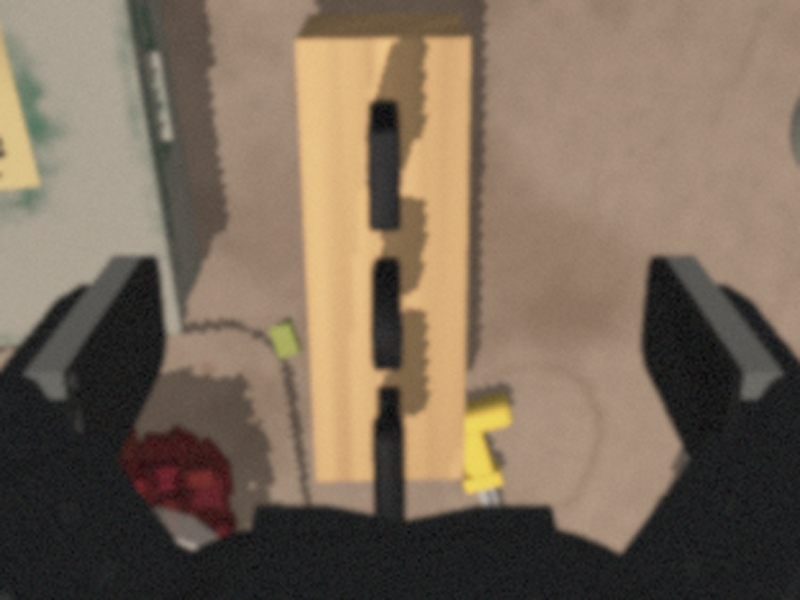

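Run:
```python
from h import *
import pickle
w=pickle.load(open("c2.pkl","rb"))
B=lambda x,y:(100+x*312/800,150+y*234/600)
C=[atz(w,*B(*p),.046) for p in[(297,38),(471,38),(466,480),(316,480)]]
for c in C: print(c.round(4))
a=(C[0]+C[1])/2;b=(C[2]+C[3])/2;d=a-b;print("axis",np.degrees(np.arctan2(d[1],d[0])),"len",np.linalg.norm(d),"mid",(a+b)/2, "w",np.linalg.norm(C[0]-C[1]),np.linalg.norm(C[2]-C[3]))
for n,p in(("sq",(384,165)),("round",(387,313))): print(n,atz(w,*B(*p),.07).round(4))
for i,j in((0,3),(1,2)):
  e=C[i]-C[j];print(np.degrees(np.arctan2(e[1],e[0])))
```

```text
[0.5642 0.2284 0.046 ]
[0.5119 0.2163 0.046 ]
[0.4719 0.3763 0.046 ]
[0.5256 0.3881 0.046 ]
axis -76.19331750575951 len 0.1646093129759922 mid [0.51838662 0.30227109 0.046     ] w 0.05365764205423354 0.055006569961992144
sq [0.5307 0.2543 0.07  ]
round [0.5189 0.3016 0.07  ]
-76.42607812802774
-75.96161146088177
```

apply_moves --moves '[[[-0.5,10,5,-0.4],[-0.5,10,5,0],[-0.5,10,7,0],[-0.5,10,8,0],[-0.5,10,10,0],[-0.5,8,10,0],[-0.5,0,10,0],[-0.5,0,10,0],[-0.5,0,10,0],[0,0,0,0]]]'

```text
clock: 4.25
eef_pos: [0.5159, 0.3067, 0.0837]
tool_rot: [-0.121, 0.993, -0.002, -0.011]
ft_force: [0.3, -0.1, 0.9]
grip_width: 0.0854
```

```bash
python3 -c "
from h import *
plan((.5185,.3018,.07),0,1)"
```

```text
4.25 pos [0.5159 0.3067 0.0837] yaw -166.11 z [-0.022 -0.007 -1.   ] q [ 0.534  0.565  0.051  1.078  0.005 -1.279] F [ 0.3 -0.1  0.9] T [-0.036  0.042  0.009] w 0.0854
d [ 0.0026 -0.0049 -0.0137]
[np.float64(-1.4), np.float64(-5.4), np.float64(13.7), 0.0]
```

apply_moves --moves '[[[-1,-3,3,0],[-0.7,-2.4,5,0],[0,0,5,0],[0,0,0,0],[0,0,0,0],[0,0,0,0],[0,0,0,0],[0,0,0,0],[0,0,0,0],[0,0,0,0]]]'

```text
clock: 5.25
eef_pos: [0.5207, 0.3008, 0.0716]
tool_rot: [-0.12, 0.993, -0.002, -0.009]
ft_force: [-0.2, -0.8, 0.2]
grip_width: 0.0855
```

```bash
python3 -c "
from h import *
plan((.5185,.3018,.07),0,1)"
```

```text
5.25 pos [0.5207 0.3008 0.0716] yaw -166.24 z [-0.018 -0.005 -1.   ] q [ 0.522  0.577  0.035  1.048  0.004 -1.289] F [-0.2 -0.8  0.2] T [0.005 0.005 0.013] w 0.0855
d [-0.0022  0.001  -0.0016]
[np.float64(1.9), np.float64(1.5), np.float64(1.6), 0.0]
```

apply_moves --moves '[[[2,1.5,1.5,0],[0,0,0,0],[0,0,0,0],[0,0,0,0],[0,0,0,0],[0,0,0,0],[0,0,0,0],[0,0,0,0],[0,0,0,0],[0,0,0,0]]]' --hand -1

```text
clock: 6.25
eef_pos: [0.5185, 0.3021, 0.0702]
tool_rot: [-0.12, 0.993, -0.001, -0.009]
ft_force: [-1.0, -0.1, -0.2]
grip_width: 0.0081
```

```bash
python3 -c "
from h import *
st()"
```

```text
6.25 pos [0.5185 0.3021 0.0702] yaw -166.23 z [-0.018 -0.005 -1.   ] q [ 0.525  0.575  0.029  1.042  0.005 -1.286] F [-1.  -0.1 -0.2] T [ 0.01  -0.083 -0.019] w 0.0081
```

apply_moves --moves '[[[0,0,-4,0],[0.2,0,-8,0],[0.2,0,-10,0],[0.2,0,-12,0],[0.2,0,-12,0],[0.2,0,-12,0],[0.2,0,-14,0],[0.2,0,-14,0],[0,0,-14,0],[0,0,0,0]]]'

```text
clock: 7.25
eef_pos: [0.5181, 0.3024, 0.1824]
tool_rot: [-0.12, 0.993, -0.001, -0.008]
ft_force: [0.5, 0.5, 0.0]
grip_width: 0.0078
```

```bash
python3 -c "
from h import *
plan((.540,.02,.175),7,10)"
```

```text
7.25 pos [0.5181 0.3024 0.1824] yaw -166.22 z [-0.016 -0.003 -1.   ] q [ 0.526  0.483  0.186  1.288  0.005 -1.286] F [0.5 0.5 0. ] T [-0.024 -0.033  0.017] w 0.0078
d [ 0.0219 -0.2824 -0.0074]
[np.float64(4.6), np.float64(-27.9), np.float64(0.7), 0.7]
[np.float64(4.3), np.float64(-28.0), np.float64(0.7), 0.7]
[np.float64(3.9), np.float64(-28.1), np.float64(0.7), 0.7]
[np.float64(3.6), np.float64(-28.1), np.float64(0.7), 0.7]
[np.float64(3.2), np.float64(-28.1), np.float64(0.7), 0.7]
[np.float64(2.9), np.float64(-28.2), np.float64(0.7), 0.7]
[np.float64(2.5), np.float64(-28.2), np.float64(0.7), 0.7]
[np.float64(2.2), np.float64(-28.2), np.float64(0.7), 0.7]
[np.float64(1.8), np.float64(-28.3), np.float64(0.7), 0.7]
[np.float64(1.5), np.float64(-28.3), np.float64(0.7), 0.7]
```

apply_moves --moves '[[[3,-18,0,0.7],[4,-28,0,0.7],[4,-33,0,0.7],[4,-33,0,0.7],[3,-33,0,0.7],[3,-33,0,0.7],[2.5,-33,0,0.7],[2,-30,0.7,0.7],[1,-18,0.7,0.7],[0,0,0,0]]]'

```text
clock: 8.25
eef_pos: [0.5337, 0.0247, 0.1774]
tool_rot: [-0.06, 0.998, -0.003, -0.014]
ft_force: [0.4, -0.1, -0.6]
grip_width: 0.008
```

Run:
```python
from h import *
import pickle
st()
w,im=snap("wrist","w3.png");pickle.dump(w,open("c3.pkl","wb"))
cv2.imwrite("pics/w3b.png",cv2.resize(im[84:384,56:456],(800,600),interpolation=cv2.INTER_CUBIC))
print(proj(w,(.5427,-.0212,.082)))
```

```text
8.25 pos [0.5337 0.0247 0.1774] yaw -173.07 z [-0.028 -0.008 -1.   ] q [ 0.05   0.369 -0.005  1.224 -0.007 -1.642] F [ 0.4 -0.1 -0.6] T [ 0.081 -0.041  0.002] w 0.008
[248.32531128 139.65646425]
```

View pics/w3b.png

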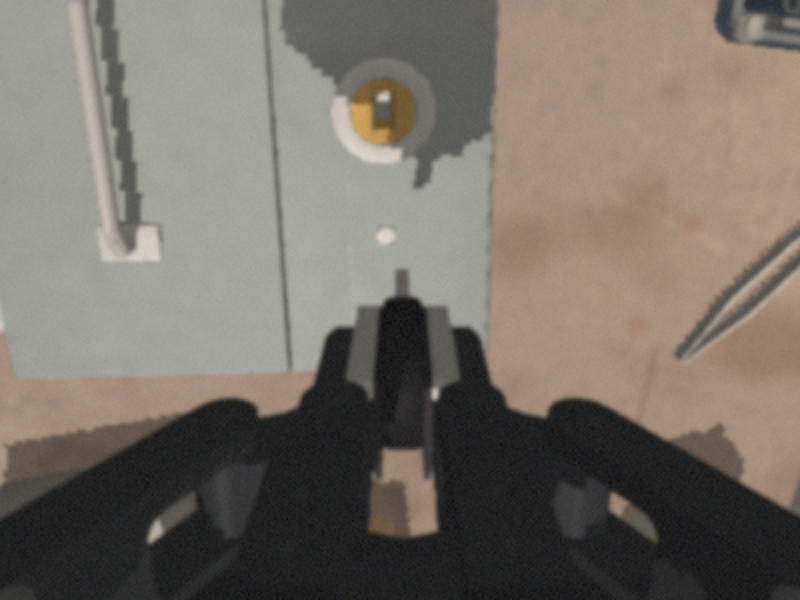

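Run:
```python
from h import *
import pickle
w=pickle.load(open("c3.pkl","rb"))
B=lambda x,y:(56+x/2,84+y/2)
print("lock",atz(w,*B(383,111),.082).round(4))
print("slot",atz(w,*B(384,88),.082).round(4),atz(w,*B(384,130),.082).round(4))
for a,b in(((497,0),(488,372)),((265,0),(290,370)),((14,378),(312,372))):
  p=atz(w,*B(*a),.08);q=atz(w,*B(*b),.08);d=q-p;print(p.round(4),q.round(4),np.degrees(np.arctan2(d[1],d[0])))
# key: tip and head top in image vs predicted, assuming on tool axis
o,M=st();P=o["eef_pos"]
for z in(-.0165,0,.024,.058): print(z,(proj(w,P+M[:,2]*(z-.000))-[56,84])*2)
v=np.array([0,0,-1]);
for z in(-.0165,0,.024,.058): print("vert",z,(proj(w,P+v*z)-[56,84])*2)
```

```text
lock [ 0.5433 -0.0212  0.082 ]
slot [ 0.5438 -0.029   0.082 ] [ 0.5422 -0.0148  0.082 ]
[ 0.5096 -0.0619  0.08  ] [0.4906 0.0761 0.08  ] 97.83709715987784
[ 0.586  -0.0526  0.08  ] [0.5682 0.0832 0.08  ] 97.44019034001184
[0.6739 0.0977 0.08  ] [0.5596 0.0832 0.08  ] -172.8000847084956
8.3 pos [0.5336 0.0257 0.1773] yaw -173.0 z [-0.028 -0.008 -1.   ] q [ 0.051  0.369 -0.005  1.225 -0.006 -1.642] F [ 0.3 -0.7  0.4] T [ 0.027 -0.081 -0.03 ] w 0.008
-0.0165 [403.10003683 420.1247541 ]
0 [402.91637773 376.74281072]
0.024 [402.71195503 328.45631571]
0.058 [402.50369399 279.26317019]
vert -0.0165 [405.46779558 419.80153733]
vert 0 [402.91637773 376.74281072]
vert 0.024 [400.07713179 328.82658453]
vert 0.058 [397.18524929 280.02204325]
```

apply_moves --moves '[[[-0.7,-5,1,-0.2],[-0.7,-7,3,0],[-0.7,-8,3,0],[-0.7,-8,4,0],[-0.7,-7,4,0],[-0.7,-5,4,0],[-0.5,-3,2,0],[-0.3,-2,1,0],[0,0,0,0],[0,0,0,0]]]'

```text
clock: 9.3
eef_pos: [0.5434, -0.0196, 0.152]
tool_rot: [-0.065, 0.998, -0.002, -0.016]
ft_force: [0.7, -0.4, 0.4]
grip_width: 0.008
```

```bash
cat > t.py <<'E'
from h import *
L=np.array([.5432,-.0212,.082])
def lk():
    o,M=st(); z=M[:,2]; P=o["eef_pos"]
    tip=P+z*.058; sh=P+z*.024   # key points if on tool axis, head centre at TCP
    for n,p in(("tip",tip),("shoulder",sh)):
        d=p-L; print(n,"off from lock mm world",(d*1000).round(1),"-> tool move xy",(-(M.T@np.r_[d[:2],0])[:2]*1000).round(1))
lk()
E
python3 t.py
```

```text
9.3 pos [ 0.5434 -0.0196  0.152 ] yaw -172.52 z [-0.031 -0.007 -1.   ] q [-0.032  0.408 -0.017  1.177 -0.008 -1.733] F [ 0.7 -0.4  0.4] T [ 0.007 -0.025 -0.017] w 0.008
tip off from lock mm world [-1.6  1.2 12.1] -> tool move xy [-1.4 -1.4]
shoulder off from lock mm world [-0.6  1.4 46. ] -> tool move xy [-0.4 -1.5]
```

apply_moves --moves '[[[-1.4,-1.4,1,0],[0,0,3,0],[0,0,2,0],[0,0,0,0],[0,0,0,0],[0,0,0,0],[0,0,0,0],[0,0,0,0],[0,0,0,0],[0,0,0,0]]]'

```text
clock: 10.3
eef_pos: [0.5451, -0.0202, 0.1461]
tool_rot: [-0.066, 0.998, -0.002, -0.015]
ft_force: [0.4, -0.5, 0.5]
grip_width: 0.0081
```

Run:
```python
from t import *
w,im=snap("wrist","w4.png"); 
a=cv2.resize(im[180:330,190:310],None,fx=4,fy=4,interpolation=cv2.INTER_CUBIC)
s,si=snap("scene"); b=cv2.resize(si[110:210,256:336],None,fx=3.9,fy=6,interpolation=cv2.INTER_CUBIC)
cv2.imwrite("pics/w4b.png",np.hstack([a,b[:600]]));print(a.shape,b.shape, (proj(w,L)-[190,180])*4)
```

```text
10.3 pos [ 0.5451 -0.0202  0.1461] yaw -172.44 z [-0.029 -0.007 -1.   ] q [-0.033  0.415 -0.022  1.163 -0.008 -1.736] F [ 0.4 -0.5  0.5] T [ 0.004 -0.006  0.006] w 0.0081
tip off from lock mm world [0.2 0.6 6.2] -> tool move xy [ 0.3 -0.6]
shoulder off from lock mm world [ 1.2  0.9 40.2] -> tool move xy [ 1.3 -0.7]
(600, 480, 3) (600, 312, 3) [269.82658407 150.74928154]
```

View pics/w4b.png

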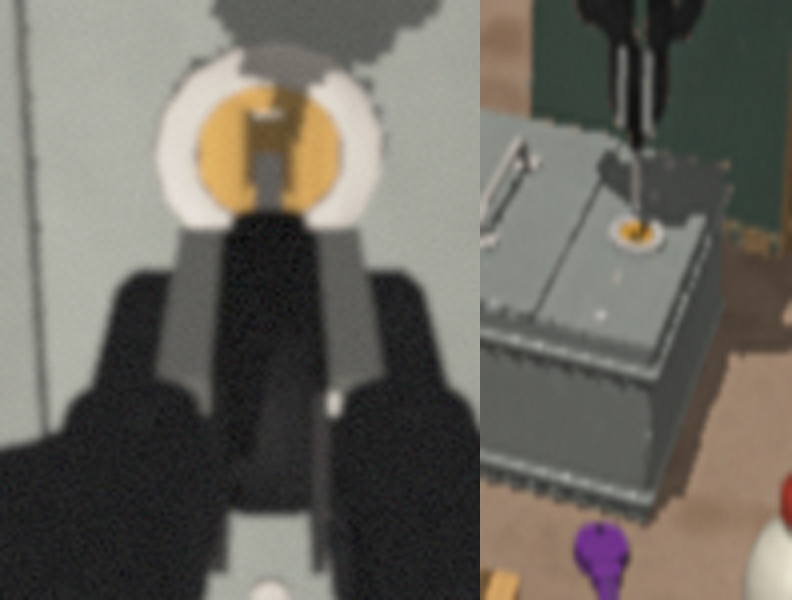

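The blade tip sits over the slot: tip at (268,152), slot spanning (247–292, 108–192). Aligned, so I'm starting the insertion.

apply_moves --moves '[[[0.3,-0.6,1,0],[0,0,2,0],[0,0,2,0],[0,0,2,0],[0,0,2,0],[0,0,2,0],[0,0,2,0],[0,0,1,0],[0,0,0,0],[0,0,0,0]]]'

```text
clock: 11.4
eef_pos: [0.5442, -0.021, 0.1305]
tool_rot: [-0.066, 0.998, -0.002, -0.015]
ft_force: [-0.2, 0.5, 0.2]
grip_width: 0.0081
```

```bash
python3 t.py
```

```text
11.4 pos [ 0.5442 -0.021   0.1305] yaw -172.44 z [-0.03  -0.007 -1.   ] q [-0.035  0.427 -0.047  1.127 -0.008 -1.737] F [-0.2  0.5  0.2] T [-0.022 -0.013  0.033] w 0.0081
tip off from lock mm world [-0.8 -0.2 -9.5] -> tool move xy [-0.8  0.1]
shoulder off from lock mm world [ 0.3  0.  24.5] -> tool move xy [ 0.3 -0. ]
```

apply_moves --moves '[[[0,0.7,2,0],[0,-0.7,2,0],[0,-0.7,2.5,0],[0,0.7,2.5,0],[0,0.7,2.5,0],[0,-0.7,2.5,0],[0,-0.7,2.5,0],[0,0.7,2.5,0],[0,0,2,0],[0,0,1,0]]]'

```text
clock: 12.4
eef_pos: [0.5448, -0.0197, 0.1108]
tool_rot: [-0.066, 0.998, -0.001, -0.013]
ft_force: [-1.7, 1.9, 4.3]
grip_width: 0.0082
```

```bash
python3 t.py
```

```text
12.4 pos [ 0.5448 -0.0197  0.1108] yaw -172.38 z [-0.025 -0.004 -1.   ] q [-0.034  0.443 -0.078  1.075 -0.005 -1.738] F [-1.7  1.9  4.3] T [0.417 0.245 0.018] w 0.0082
tip off from lock mm world [  0.1   1.3 -29.2] -> tool move xy [ 0.3 -1.2]
shoulder off from lock mm world [1.  1.4 4.8] -> tool move xy [ 1.2 -1.3]
```

apply_moves --moves '[[[0.5,-1,2,0],[0,-1,2.5,0],[0,1,2.5,0],[0,1,2.5,0],[0,-1,3,0],[0,-1,3,0],[0,1,3,0],[0,0,3,0],[0,0,3,0],[0,0,3,0]]]'

```text
clock: 13.4
eef_pos: [0.5445, -0.0198, 0.1052]
tool_rot: [-0.067, 0.998, 0.0, -0.005]
ft_force: [-7.0, 1.6, 20.9]
grip_width: 0.0082
```

```bash
python3 t.py
```

```text
13.4 pos [ 0.5445 -0.0198  0.1052] yaw -172.36 z [-0.011 -0.001 -1.   ] q [-3.600e-02  4.380e-01 -1.020e-01  1.041e+00 -1.000e-03 -1.740e+00] F [-7.   1.6 20.9] T [ 0.404  1.745 -0.052] w 0.0082
tip off from lock mm world [  0.7   1.3 -34.8] -> tool move xy [ 0.9 -1.2]
shoulder off from lock mm world [ 1.   1.3 -0.8] -> tool move xy [ 1.2 -1.2]
```

apply_moves --moves '[[[0,-1.2,3.5,0],[0,-1,3.5,0],[0,1,4,0],[0,1,4,0],[0,-1,4,0],[0,-1,4,0],[0,1,4,0],[0,0,3,0],[0,0,1,0],[0,0,0,0]]]'

```text
clock: 14.4
eef_pos: [0.5435, -0.02, 0.1056]
tool_rot: [-0.066, 0.998, 0.001, 0.004]
ft_force: [-0.3, 1.8, -0.5]
grip_width: 0.0081
```

Run:
```python
from t import *
w,im=snap("wrist","w5.png"); 
a=cv2.resize(im[170:320,190:310],None,fx=3.5,fy=3.5,interpolation=cv2.INTER_CUBIC)
s,si=snap("scene"); b=cv2.resize(si[100:175,260:330],None,fx=5,fy=7,interpolation=cv2.INTER_CUBIC)
cv2.imwrite("pics/w5b.png",np.hstack([a,b]))
```

```text
14.4 pos [ 0.5435 -0.02    0.1056] yaw -172.38 z [ 0.008  0.003 -1.   ] q [-0.038  0.423 -0.125  1.015  0.003 -1.742] F [-0.3  1.8 -0.5] T [0.307 0.074 0.038] w 0.0081
tip off from lock mm world [  0.8   1.4 -34.4] -> tool move xy [ 0.9 -1.3]
shoulder off from lock mm world [ 0.5  1.3 -0.4] -> tool move xy [ 0.6 -1.2]
```

View pics/w5b.png

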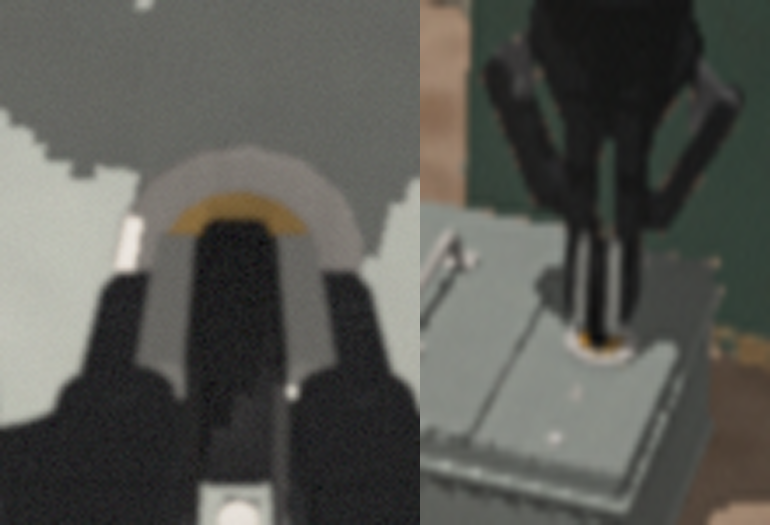

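The key looks home: no blade is visible, the neck is on the plug face, and the TCP at z = 0.1056 matches the expected home height of 0.106. Now I'll turn it clockwise, using +z turns because the tool points down.

apply_moves --moves '[[[0,-0.3,0.5,3],[0,0,0.5,5],[0,0,0.5,6],[0,0,0.5,6],[0,0,0.5,6],[0,0,0.5,6],[0,0,0.5,6],[0,0,0.5,6],[0,0,0.5,6],[0,0,0,4]]]'

```text
clock: 15.5
eef_pos: [0.5447, -0.0207, 0.1055]
tool_rot: [0.411, 0.912, 0.003, 0.005]
ft_force: [-2.6, 1.1, 4.0]
grip_width: 0.0081
```

```bash
python3 t.py
```

```text
15.5 pos [ 0.5447 -0.0207  0.1055] yaw 131.45 z [ 0.011  0.002 -1.   ] q [-0.039  0.423 -0.124  1.012  0.002 -0.763] F [-2.6  1.1  4. ] T [0.291 0.359 0.036] w 0.0081
tip off from lock mm world [  2.1   0.6 -34.5] -> tool move xy [ 1. -2.]
shoulder off from lock mm world [ 1.8  0.5 -0.5] -> tool move xy [ 0.8 -1.7]
```

apply_moves --moves '[[[0,0,0.5,5],[0,0,0.5,6],[0,0,0.5,6],[0,0,0.5,6],[0,0,0.5,6],[0,0,0.5,6],[0,0,0.5,5],[0,0,0.5,4],[0,0,0.3,3],[0,0,0.3,3]]]'

```text
clock: 16.5
eef_pos: [0.5449, -0.0214, 0.1055]
tool_rot: [0.769, 0.64, 0.004, 0.004]
ft_force: [-3.8, 0.6, 8.4]
grip_width: 0.0081
```

Run:
```python
from t import *
lk() 
s,si=snap("scene"); b=cv2.resize(si[90:215,220:330],None,fx=4,fy=4,interpolation=cv2.INTER_CUBIC)
w,im=snap("wrist"); 
a=cv2.resize(im[150:320,160:340],None,fx=2,fy=500/170,interpolation=cv2.INTER_CUBIC)
cv2.imwrite("pics/w6b.png",np.hstack([a,b]))
```

```text
16.5 pos [ 0.5449 -0.0214  0.1055] yaw 79.52 z [ 0.011 -0.001 -1.   ] q [-0.039  0.423 -0.125  1.011 -0.     0.144] F [-3.8  0.6  8.4] T [0.24  0.743 0.415] w 0.0081
tip off from lock mm world [  2.3  -0.3 -34.5] -> tool move xy [-0.1 -2.4]
shoulder off from lock mm world [ 2.  -0.3 -0.5] -> tool move xy [-0.1 -2. ]
16.5 pos [ 0.5449 -0.0214  0.1055] yaw 79.52 z [ 0.011 -0.001 -1.   ] q [-0.039  0.423 -0.125  1.011 -0.     0.144] F [-3.8  0.6  8.4] T [0.24  0.743 0.415] w 0.0081
tip off from lock mm world [  2.3  -0.3 -34.5] -> tool move xy [-0.1 -2.4]
shoulder off from lock mm world [ 2.  -0.3 -0.5] -> tool move xy [-0.1 -2. ]
```

View pics/w6b.png

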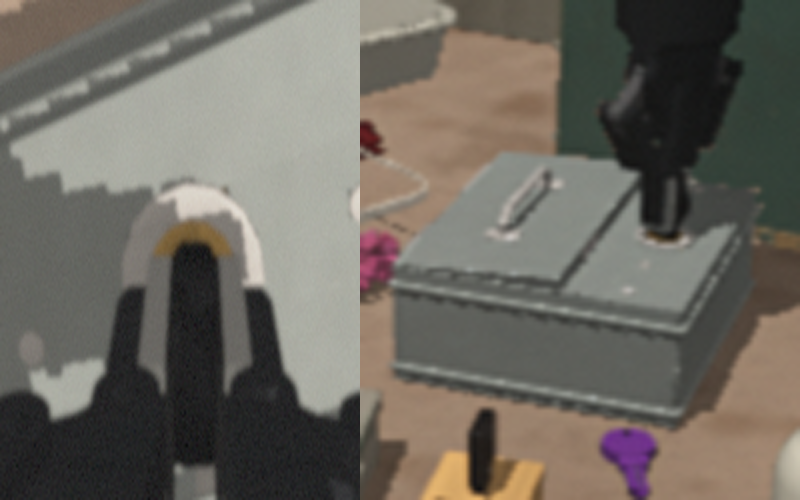

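The lid is ajar, with a gap at its front edge in the scene crop around (575,280), and the torque of 0.415 N m shows the key hard against the stop. I'll hold it with a light clockwise bias.

apply_moves --moves '[[[0,0,0.3,1.5],[0,0,0.3,1.5],[0,0,0.3,1.5],[0,0,0.3,1.5],[0,0,0.3,1.5],[0,0,0.3,1.5],[0,0,0.3,1.5],[0,0,0.3,1.5],[0,0,0.3,1.5],[0,0,0.3,1.5]]]'

```text
clock: 17.6
eef_pos: [0.5466, -0.0223, 0.1059]
tool_rot: [0.843, 0.537, 0.004, 0.007]
ft_force: [-5.9, 0.2, 6.8]
grip_width: 0.0082
```

Run:
```python
from t import *
lk()
s,si=snap("scene"); s2,sj=snap("top")
b=cv2.resize(si[90:280,200:340],None,fx=3,fy=3,interpolation=cv2.INTER_CUBIC)
a=cv2.resize(sj[150:260,300:410],(370,570),interpolation=cv2.INTER_CUBIC)
cv2.imwrite("pics/w7b.png",np.hstack([a,b])); st()
```

```text
17.6 pos [ 0.5466 -0.0223  0.1059] yaw 65.01 z [ 0.014 -0.006 -1.   ] q [-0.038  0.424 -0.123  1.01  -0.006  0.398] F [-5.9  0.2  6.8] T [-0.057  1.219  0.86 ] w 0.0082
tip off from lock mm world [  4.2  -1.5 -34.1] -> tool move xy [-0.5 -4.4]
shoulder off from lock mm world [ 3.7 -1.2 -0.1] -> tool move xy [-0.5 -3.9]
17.6 pos [ 0.5466 -0.0223  0.1059] yaw 65.01 z [ 0.014 -0.006 -1.   ] q [-0.038  0.424 -0.123  1.01  -0.006  0.398] F [-5.9  0.2  6.8] T [-0.057  1.219  0.86 ] w 0.0082
tip off from lock mm world [  4.2  -1.5 -34.1] -> tool move xy [-0.5 -4.4]
shoulder off from lock mm world [ 3.7 -1.2 -0.1] -> tool move xy [-0.5 -3.9]
17.7 pos [ 0.5464 -0.0223  0.1059] yaw 65.04 z [ 0.014 -0.006 -1.   ] q [-0.038  0.424 -0.123  1.01  -0.006  0.398] F [-3.8  1.1  6.5] T [-0.1    0.321  0.804] w 0.0083
```

View pics/w7b.png

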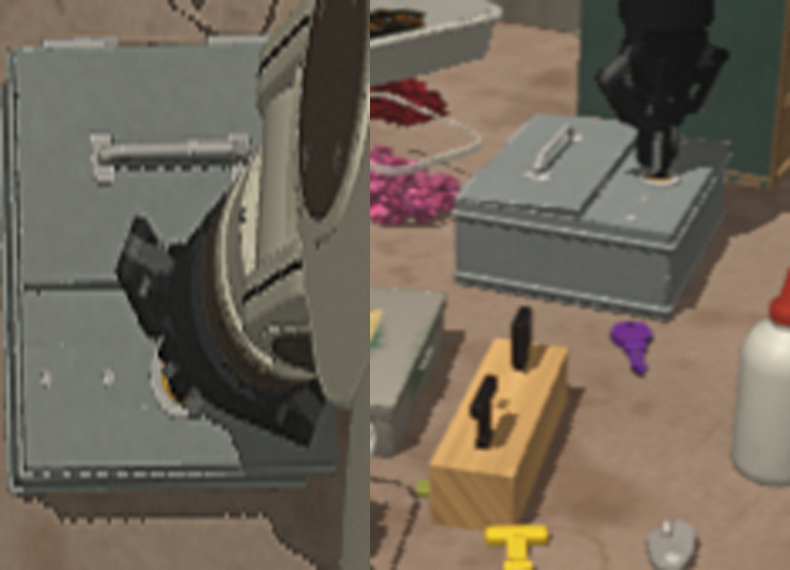

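The other two keys are still in the block and the lid is ajar. I over-turned, though: the bias accumulated to 0.8 N m. I'll ease back to a light holding torque.

apply_moves --moves '[[[0,0,0.3,-3],[0,0,0.3,-3],[0,0,0.3,-2],[0,0,0.3,0],[0,0,0.3,0],[0,0,0.3,0],[0,0,0.3,0],[0,0,0.3,0],[0,0,0.3,0],[0,0,0.3,0]]]'

```text
clock: 18.7
eef_pos: [0.5466, -0.0219, 0.1056]
tool_rot: [0.8, 0.6, 0.003, 0.007]
ft_force: [-0.5, 1.4, 7.8]
grip_width: 0.0079
```

```bash
python3 t.py
```

```text
18.7 pos [ 0.5466 -0.0219  0.1056] yaw 73.69 z [ 0.014 -0.008 -1.   ] q [-0.036  0.424 -0.123  1.01  -0.008  0.249] F [-0.5  1.4  7.8] T [0.207 0.386 0.514] w 0.0079
tip off from lock mm world [  4.2  -1.2 -34.4] -> tool move xy [-0.1 -4.3]
shoulder off from lock mm world [ 3.7 -0.9 -0.4] -> tool move xy [-0.2 -3.8]
```

apply_moves --moves '[[[0,0,0.3,-3],[0,0,0.3,-3],[0,0,0.3,0],[0,0,0.3,0],[0,0,0.3,0],[0,0,0.3,0],[0,0,0.3,0],[0,0,0.3,0],[0,0,0.3,0],[0,0,0.3,0]]]'

```text
clock: 19.7
eef_pos: [0.5466, -0.0216, 0.1057]
tool_rot: [0.767, 0.642, 0.003, 0.007]
ft_force: [-1.1, 1.8, 7.9]
grip_width: 0.0079
```

```bash
python3 t.py
```

```text
19.7 pos [ 0.5466 -0.0216  0.1057] yaw 79.81 z [ 0.014 -0.008 -1.   ] q [-0.036  0.424 -0.123  1.01  -0.007  0.142] F [-1.1  1.8  7.9] T [0.239 0.265 0.393] w 0.0079
tip off from lock mm world [  4.2  -0.9 -34.3] -> tool move xy [ 0.1 -4.3]
shoulder off from lock mm world [ 3.7 -0.6 -0.3] -> tool move xy [-0.  -3.8]
```

Run:
```python
from t import *
s,si=snap("scene"); cv2.imwrite("pics/w8.png",cv2.resize(si[110:210,220:340],None,fx=5,fy=5,interpolation=cv2.INTER_CUBIC)); lk()
```

```text
19.7 pos [ 0.5466 -0.0216  0.1057] yaw 79.81 z [ 0.014 -0.008 -1.   ] q [-0.036  0.424 -0.123  1.01  -0.007  0.142] F [-1.1  1.8  7.9] T [0.239 0.265 0.393] w 0.0079
tip off from lock mm world [  4.2  -0.9 -34.3] -> tool move xy [ 0.1 -4.3]
shoulder off from lock mm world [ 3.7 -0.6 -0.3] -> tool move xy [-0.  -3.8]
19.75 pos [ 0.5466 -0.0216  0.1057] yaw 79.81 z [ 0.014 -0.008 -1.   ] q [-0.036  0.424 -0.123  1.01  -0.007  0.142] F [-0.6  1.1  7.7] T [0.322 0.228 0.408] w 0.0079
tip off from lock mm world [  4.2  -0.9 -34.3] -> tool move xy [ 0.1 -4.3]
shoulder off from lock mm world [ 3.7 -0.6 -0.3] -> tool move xy [-0.1 -3.8]
```

View pics/w8.png

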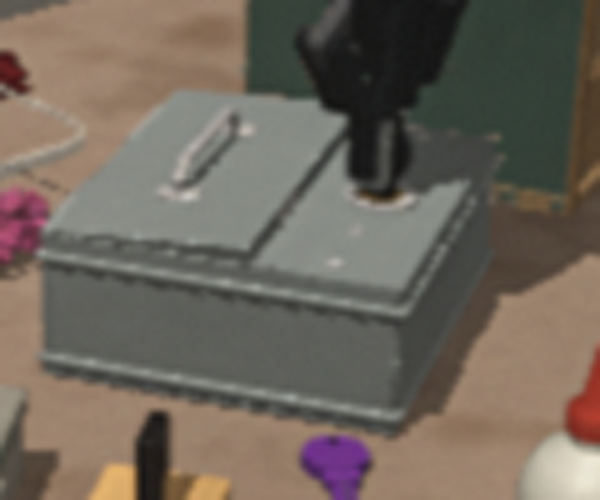

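The lid is ajar, with a dark gap along its front edge from (255,245) to (345,140). The key is held in the lock at (385,185).

```bash
python3 -c "
from workcell import workorder
print(workorder.job_done())"
```

```text
the job is handed in; nothing more can be done
None
```

I took the round-head key from the middle slot, worked it down to its shoulder in the strongbox lock and turned it clockwise to the stop. The latch released, the lid is ajar, and I handed the job in at about 20 s with the key still gripped and held turned.

**Last checks:**
- **Key home:** the TCP was at z = 0.1057 m against about 0.106 expected with the key fully in, and no blade showed when I looked after pushing it in.
- **Turned to the stop:** the holding torque was steady at about 0.4 N m. The return spring alone gives only 0.085, so the key is against the stop.
- **Lid:** the final scene picture shows a gap along its front edge.
- **Other keys:** the square and tee keys are still in the block. I did not touch the purple and yellow look-alikes.

**What went less well:**
- **Over-turned:** I briefly turned too far, to about 0.8 N m, and eased back.
- **Key slid in the grip:** by my estimate the TCP ended about 4 mm off the lock axis, so the key seems to have slid a few millimetres along the pads. The grip and hold stayed steady.

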